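Set and lock the fence of a case-making board

ROBOT

A 6-joint arm with a two-finger parallel gripper is mounted at the origin on the work surface. World frame = base frame: x ahead of the robot, y to its left, z up, the work surface at z = 0. Lengths are in m, angles in rad, forces in N, time in s.
With the tool pointing down it reaches from about 0.35 to 0.975 m from the base axis. Payload 4.9 kg.
Tool frame: the origin (TCP) lies at the very end of the fingers, on their centre line; the grasp point (between the pads) lies 19 mm behind it (pinch_z is the distance from the TCP to the grasp point, in m); z points along the fingers, y is the line along which they close (so a half turn about z gives the same grasp; the last joint's range is limited). The gripper opens to 85 mm and grips with 20 to 120 N. Pads are 22 mm wide; open, the fingers measure 114 mm over their backs; the gripper's body (76 mm by 85 mm) begins 54 mm behind the grasp point. The pads swing forward as they close: fully open they stand 13 mm farther back than shut.
Start: joints at [1.151, 0.053, 1.613, -0, 1.476, -0.119], TCP at [0.185, 0.597, 0.231] pointing down, gripper open.
Joint ranges: [-3.01, 3.01], [-1.01, 2.22], [0.06, 2.58], [-1.02, 4.17], [0.09, 2.62], [-3.14, 3.14]. Speed limits (rad/s): [2.57, 2.57, 3.14, 3.14, 3.14, 3.14].

INTERFACE

Orientations are given as a unit quaternion [w, x, y, z].
In Python, from plant import * gives the robot as it stands. The module is installed in compiled form; this text tells all that it offers.
- The arm moves only by the tool play_rows, never from a script. Its arguments are lists of equal length, an entry for each row: "linear": the shift along the world's x, y, z in m, a list of three; "turn": the turn about the world's z in degrees. A call has 1 to 8 rows; each row shifts and turns the commanded pose from where the row before left it; what a row does not reach is not made up. A row lasts 1/8 s, in which the tool goes at most 62.5 mm and 10.7 degrees, less where a joint would pass 70% of its speed; a pose out of reach is approached as far as the arm can. A call is refused whole if a number of a shift passes 0.0625 or a number of a turn 10.7, either way. A call with a gripper value outside its range is refused whole. "hand" is the finger opening in m, from 0 to 0.0854, set as the call begins (left out, the last holds). The fingers move at their own pace and stop on an object; the grip force is fixed at half the most. Time passes only in rows, so rows that do not move let the fingers close. It gives the time, the measured TCP pose, the force, the opening and the grip force at its end, in the units of the state.
- state(): the state, without advancing time (a new reading comes with each control period).
- grab_frame(name): name is "scene" or "top" or "wrist"; returns the picture (420x560x3 uint8, red, green, blue); there is no depth.
- camera_info(name): a dict with "camera_matrix" (3x3 intrinsics, pixels), "origin" and "attitude" of the camera in the world; the wrist camera has in their place "mount" (4x4, takes a point from camera to tool coordinates, whose origin is the TCP and whose axes are the flange's). Camera axes: x right, y down, z forward; pixel columns grow to the right and rows downward; lengths in m; the calibration is good to about 2 mm. A picture is of the moment at which its call begins: read the wrist's pose just before it. camera_info takes no time and is no camera call.
- job_done(): hands the job in; it is judged then, once.
Trained networks look in the newest picture that a camera, given by its name, has taken for a name from the list of things; names that differ only in an ending like _2 or _b are one class to them, and where a whole thing is asked for, a point or a joint stands for the part that bears it (a point fixed in the world has none). Each returns a list of dicts, best first, with "p" (0 to 1); they miss things now and then, are a little off and sometimes report something else, mostly with a low value. They report only what shows in the picture. A call takes as long as a camera call. They do not tell look-alikes from the thing itself.
- trace(camera, thing): "region" (420x560 bool, what is visible of it) and "location" ([column, row] in pixels, amid what is visible of it).
The state is a dict: "time": time; "joint_pos": joint angles; "joint_vel": joint speeds; "joint_efforts": joint torques, N m; "tool_pos": TCP position; "tool_rot": TCP orientation; "contact_force": force on the tool from outside, world axes, zero at the start; "ft_torque": the same for the moment, N m; "gripper_width": opening from 0.0 (shut) to 1.0 (fully open); "grasp_force": force on a finger pad.
Only numpy, scipy, OpenCV 4.12 (cv2) and the standard library are available. Lean on these libraries where they do the work, as an engineer would, in place of code of your own. Each camera call takes 0.05 s, during which the arm holds its last target. There are 200 camera calls.

TASK

Set up the case-making board for lining up cover boards: bring the plywood fence over the rail so that its aluminium edge touches both red push pins. Then lock it there: drop the T-bolt from the tool block through the fence's slot into the slotted rail, press it down against its spring, give it a quarter turn so that its head catches under the rail, and let go. Leave the other things on the table where they are.

Things in the scene. Friction and masses are not known exactly. Their poses are not given: they have to be found in the camera images.
- rail (a point): Centre of the fixed case-making board (MDF, 300 x 340 x 28) and of its rail, at the board's top, 28 above the table. x: along the rail, away from the robot; y: left; z: up. The rail is an aluminium T-track let in flush along the whole 300: slot 12 wide between lips 3 thick; under the lips the channel is 32 wide, its floor 16 below the top.
- fence_mid (a point): Centre (half-way up) of the loose fence, a plywood bar 56 (x) x 240 (y) x 16 (z), 0.2 kg, lying flat on the board on the robot's side of the pins. Its +x edge, faced with aluminium, 28 from this centre, must touch the pins. A slot 38 (x) x 19 (y) goes right through its centre. Grip it across the 56, or push it.
- pin_left_axis (a point): Half-way up the axis of the left red push pin, 10 in diameter, standing 20 out of the board's top, fixed, left of the rail. The fence touches it when this axis lies 33 ahead of the fence's centre along the fence's x.
- pin_right_axis (a point): The same for the right push pin, right of the rail, 165 to 195 from the left one. The line through the pins may be up to about 5 degrees off square to the rail.
- bolt_wing (a point): Centre of the orange wing (grip) of the loose T-bolt, 0.1 kg, which starts upright in the pocket of the tool block. Wing: 40 long (x), 12 thick (y), 34 high (z). Below it a stem 8 in diameter with a sprung collar, then the T-head. With the head crosswise and drawn up under the rail's lips, this point is 45 above the board's top.
- bolt_head (a point): Centre of the T-bolt's steel head, 28 long (x, parallel to the wing), 9 thick (y), 6 high (z), on the bolt's axis 51 below the wing's centre. With the fence under the collar, the head's top passes below the rail's lips once the collar is pushed up more than 2; at 5 it turns freely, either way.
- collar (a joint): Collar on the T-bolt's stem: steel disc 34 in diameter, 4 thick, too wide for the slots. Value in m: 0 down (its underside 31 below the wing's centre), up to 0.006 when pushed up towards the wing. A spring holds it down: 3 N to start, 8 N at the end.
- block: Fixed beech tool block, 100 (x) x 120 (y) x 36 high, origin at the centre of its underside. In the middle of its top is the bolt's pocket, 33 (x) x 14 (y) and 28 deep; the bolt's collar rests on its top. It may stand left or right of the board.
- tub: Bystander: white glue tub with lid, 84 in diameter and 85 high, origin at the centre of its underside. Leave alone.
- awl: Bystander: awl with a wooden handle, about 150 long, 24 high, lying on the table. Leave alone.
- scissors: Bystander: scissors with black and blue handles, about 185 long, lying on the table. Leave alone.
Not all that is in view belongs to the job. What is shaped like the part that bears fence_mid but black or purple is not meant.

How it is judged:
On the way, in this order (a step that is already met when the one before it is completed fails the run):
1. the fence lies flat on the board with its aluminium edge touching both pins (x of pin_left_axis in the frame of fence_mid between 0.03 and 0.0355 m and x of pin_right_axis in the frame of fence_mid between 0.03 and 0.0355 m and z of fence_mid in the frame of rail below 0.0105 m), for 0.2 s.
2. the T-head has passed through the fence's slot into the rail and is wholly below the rail's lips (z of bolt_head in the frame of rail between -0.016 and -0.0055 m and y of bolt_head in the frame of rail between -0.006 and 0.006 m and x of bolt_head in the frame of fence_mid between -0.02 and 0.02 m), for 0.1 s.
At the end, for the whole second after the job is handed in: The fence lies flat on the board, its aluminium edge touching both pins (gap at each under 2.5 mm); the T-bolt stands upright through the fence's slot, its head inside the rail below the lips and crosswise to the rail (within 20 degrees of square); all released (all of step 1 and angle between fence_mid's own z axis and vertical below 0.05 rad and z of bolt_head in the frame of rail between -0.016 and -0.0045 m and y of bolt_head in the frame of rail between -0.006 and 0.006 m and x of bolt_head in the frame of fence_mid between -0.02 and 0.02 m and angle between the x axis of bolt_head and the x axis of rail, either way round above 1.22 rad and angle between bolt_wing's own z axis and vertical below 0.12 rad).
It fails at once if a bystander (tub, awl or scissors) is moved by more than 25 mm (distance of any of tub, awl, scissors from where it was at the start of the episode above 0.025 m).
It also fails if it takes over 58 s, if anything falls off the work surface, if the arm or the gripper's body presses on something with over 40 N, if the wrist force passes 120 N, or if a joint passes its speed limit or range.

## Working session

There is one attempt and no reset: what is moved stays moved. The work goes in short steps, Python scripts to look and compute and a tool call to move; the robot and the scene stay as the last step left them, time stands still between calls to the robot, and variables do not carry over. Pictures are saved under pics/ and viewed, at most 10 in all, crops included, and the job is handed in when it is done.

Besides the shell and the picture viewer there is one more tool, called after ">>>" as name(argument=value, ...), one argument or row to a line, values as JSON. play_rows: Moves the arm, as the interface text tells. Its arguments: {"type":"object","properties":{"linear":{"type":"array","items":{"type":"array","items":{"type":"number"}}},"turn":{"type":"array","items":{"type":"number"}},"hand":{"type":"number"}},"required":["linear","turn"]}

```bash
mkdir -p pics; cat > h.py <<'E'
from plant import *
import numpy as np, cv2
from scipy.spatial.transform import Rotation as R
def rot(a):
    a=np.array(a,float)
    return a if a.shape==(3,3) else R.from_quat(a,scalar_first=True).as_matrix()
def cam(name):
    c=camera_info(name); K=np.array(c["camera_matrix"])
    if "mount" in c:
        s=state(); M=np.array(c["mount"]); T=np.eye(4); T[:3,:3]=rot(s["tool_rot"]); T[:3,3]=s["tool_pos"]; W=T@M
        return K,W[:3,:3],W[:3,3]
    return K,rot(c["attitude"]),np.array(c["origin"])
def px2w(C,uv,z):
    K,A,o=C; uv=np.atleast_2d(np.array(uv,float))
    d=(A@np.linalg.inv(K)@np.c_[uv,np.ones(len(uv))].T).T
    return o+d*((z-o[2])/d[:,2])[:,None]
def w2px(C,p):
    K,A,o=C; q=(K@A.T@(np.atleast_2d(p)-o).T).T
    return q[:,:2]/q[:,2:]
def save(name,im): cv2.imwrite("pics/"+name,im[...,::-1])
E
python3 - <<'E'
from h import *
print(state()); 
for n in("scene","top","wrist"): print(n,camera_info(n))
C=cam("top"); im=grab_frame("top"); save("top0.png",im)
np.save("top0.npy",im)
Z=dict(rail=.028,fence_mid=.044,pin_left_axis=.038,bolt_wing=.1,block=.036,tub=.085,awl=.012,scissors=.01)
for t,z in Z.items():
    for d in trace("top",t)[:4]:
        print(t,round(d["p"],2),np.round(d["location"]),d["region"].sum(),px2w(C,d["location"],z).round(3))
save("scene0.png",grab_frame("scene"))
E
```

```text
{'time': 0.0, 'joint_pos': array([ 1.15099580e+00,  5.33974505e-02,  1.61432683e+00, -7.70604400e-06,
        1.47598056e+00, -1.18956992e-01]), 'joint_vel': array([-0.00056556, -0.00044306, -0.00121285,  0.00033634, -0.00103205,
        0.00018159]), 'joint_efforts': array([ 1.11665024e-03, -3.93677258e+01, -3.70179069e+01, -7.78687195e-05,
        6.96096671e-03, -2.32133289e-05]), 'tool_pos': array([0.18492014, 0.59635516, 0.23001824]), 'tool_rot': array([-2.77364398e-04,  1.49854700e-01,  9.88707466e-01, -1.01902932e-03]), 'contact_force': array([-0.27855978, -0.37692553, -0.27497657]), 'ft_torque': array([-0.00312112,  0.0057215 ,  0.00182579]), 'grasp_force': 0.0, 'gripper_width': 0.998066034074648}
scene {'camera_matrix': array([[463.22490677,   0.        , 283.10574269],
       [  0.        , 463.22490677, 208.11535465],
       [  0.        ,   0.        ,   1.        ]]), 'origin': array([ 1.24818705, -0.19707924,  1.00209214]), 'attitude': array([-0.29363765,  0.76700766,  0.53321154, -0.20288331])}
top {'camera_matrix': array([[432.16754219,   0.        , 273.93517906],
  
[... 688 characters left out ...]
0000e+00,  0.00000000e+00,  0.00000000e+00,
         1.00000000e+00]])}
rail 0.88 [296. 188.] 7009 [[0.582 0.027 0.028]]
fence_mid 0.96 [216. 286.] 1064 [[0.247 0.298 0.044]]
fence_mid 0.74 [148. 259.] 1146 [[0.339 0.529 0.044]]
fence_mid 0.72 [304. 216.] 1173 [[0.48  0.    0.044]]
pin_left_axis 0.32 [307. 217.] 1199 [[ 0.476 -0.01   0.038]]
pin_left_axis 0.21 [297. 190.] 7160 [[0.571 0.022 0.038]]
bolt_wing 0.4 [206. 220.] 99 [[0.462 0.328 0.1  ]]
block 0.62 [211. 220.] 965 [[0.471 0.32  0.036]]
tub 0.81 [405. 224.] 593 [[ 0.441 -0.329  0.085]]
awl 0.52 [397. 166.] 146 [[ 0.659 -0.334  0.012]]
awl 0.33 [201. 171.] 418 [[0.652 0.362 0.012]]
scissors 0.69 [202. 171.] 395 [[0.654 0.358 0.01 ]]
```

```bash
python3 - <<'E'
from h import *
im=np.load("top0.npy")[130:310,120:440]; save("top0c.png",cv2.resize(im,(800,450),interpolation=cv2.INTER_CUBIC))
E
```

```text
(no output)
```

View pics/top0c.png

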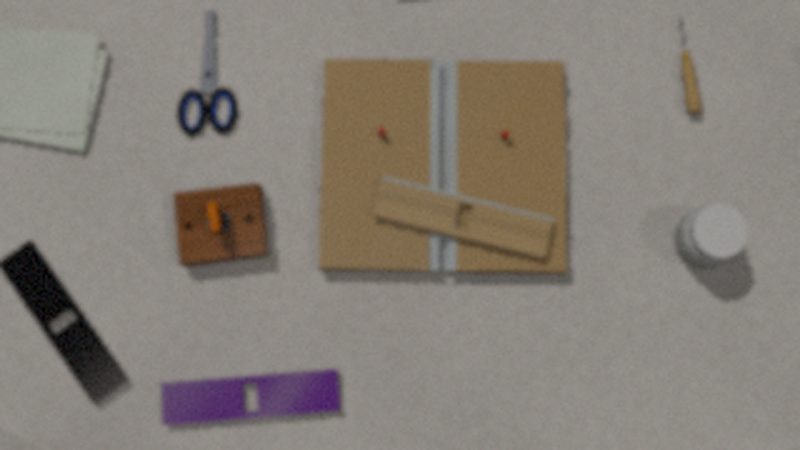

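View pics/scene0.png

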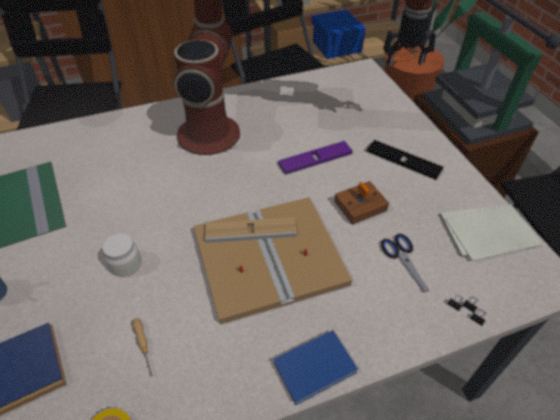

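The plywood bar on the board, at top (304,216), is the fence. It has the aluminium edge on the pin side and a slot over the rail. The bars at (216,286), purple, and (148,259), black, are look-alikes. The red pins are near (272,183) and (322,184). The orange wing is at (206,217), in the block left of the board.

```bash
python3 - <<'E'
from h import *
C=cam("top"); im=np.load("top0.npy")
hsv=cv2.cvtColor(im,cv2.COLOR_RGB2HSV)
print(im[215:219,204:208].tolist()[1], im[182:186,270:275].tolist())
m=((hsv[...,0]<6)|(hsv[...,0]>172))&(hsv[...,1]>130)
n,l,s,c=cv2.connectedComponentsWithStats(m.astype(np.uint8))
for i in range(1,n):
    if s[i,4]>3 and 230<c[i][0]<360 and 150<c[i][1]<220: print("pin",c[i],s[i,4],px2w(C,c[i],.042).round(4))
grab_frame("top")
for t,z in(("rail",.028),("fence_mid",.044),("block",.036),("bolt_wing",.098)):
    for d in trace("top",t):
        u=d["location"]
        if t=="fence_mid" and u[0]<280: continue
        ys,xs=np.nonzero(d["region"]); P=px2w(C,np.c_[xs,ys],z)[:,:2].astype(np.float32)
        r=cv2.minAreaRect(P); print(t,round(d["p"],2),np.round(r[0],4),np.round(r[1],3),round(r[2],1),P.mean(0))
        mu=P.mean(0); w,v=np.linalg.eigh(np.cov((P-mu).T)); print("  pca",np.degrees(np.arctan2(v[1,1],v[0,1])),np.sqrt(w))
E
```

```text
[[141, 79, 16], [145, 81, 22], [131, 69, 15], [100, 53, 22]] [[[125, 97, 69], [126, 76, 56], [125, 56, 43], [127, 65, 46], [124, 86, 58]], [[118, 92, 66], [114, 76, 51], [111, 54, 40], [107, 59, 45], [112, 81, 58]], [[123, 101, 71], [110, 82, 60], [99, 67, 48], [89, 57, 40], [101, 77, 55]], [[129, 109, 76], [118, 99, 68], [104, 81, 56], [88, 68, 44], [87, 71, 49]]]
rail 0.85 [0.5556 0.0267] [0.343 0.304] 88.1 [0.5648911  0.02908209]
  pca 99.04056634480224 [0.0877689  0.10175501]
fence_mid 0.92 [ 4.766e-01 -1.000e-04] [0.241 0.062] 74.7 [ 0.4770721  -0.00102161]
  pca 74.91780546561715 [0.01743928 0.07021203]
block 0.86 [0.4742 0.3331] [0.105 0.122] 6.8 [0.4724232  0.33301428]
  pca 95.37748259701735 [0.03081053 0.03623915]
bolt_wing 0.42 [0.4691 0.3284] [0.038 0.028] 44.6 [0.4686335 0.3259504]
  pca -160.030298808577 [0.00754829 0.01087872]
```

>>> play_rows(
  linear=[
    [0.045, -0.05, 0],
    [0.045, -0.05, 0],
    [0.045, -0.055, 0],
    [0.04, -0.055, 0],
    [0.04, -0.055, 0],
    [0.04, -0.055, 0],
    [0.04, -0.055, 0],
    [0.03, -0.055, 0.01],
  ],
  turn=[-10.5, -10.5, -10.5, -10.5, -10.5, -10.5, -10.5, -10],
)

```text
time: 1.75
tool_pos: [0.4855, 0.1973, 0.2406]
tool_rot: [-0.0, 0.772, 0.636, -0.0]
contact_force: [1.2, -0.1, 0.8]
gripper_width: 0.997
grasp_force: 0.0
```

>>> play_rows(
  linear=[
    [0.01, -0.055, 0.01],
    [0.01, -0.055, 0],
    [0, 0, 0],
    [0, 0, 0],
  ],
  turn=[-4.5, 0, 0, 0],
)

```text
time: 2.25
tool_pos: [0.5048, 0.0896, 0.2511]
tool_rot: [-0.0, 0.795, 0.607, 0.0]
contact_force: [-0.2, 0.3, -0.1]
gripper_width: 1.001
grasp_force: 0.0
```

```bash
python3 - <<'E'
from h import *
s=state(); print(s["time"],s["tool_pos"],rot(s["tool_rot"])[:,1])
C=cam("wrist"); im=grab_frame("wrist"); np.save("w1.npy",im); save("w1.png",im)
for t,z in(("rail",.028),("fence_mid",.044),("pin_left_axis",.038)):
    for d in trace("wrist",t)[:3]:
        ys,xs=np.nonzero(d["region"]); P=px2w(C,np.c_[xs,ys],z)[:,:2].astype(np.float32)
        r=cv2.minAreaRect(P); print(t,round(d["p"],2),np.round(d["location"]),np.round(r[0],4),np.round(r[1],3),round(r[2],1),P.mean(0))
hsv=cv2.cvtColor(im,cv2.COLOR_RGB2HSV)
m=((hsv[...,0]<6)|(hsv[...,0]>172))&(hsv[...,1]>140)&(hsv[...,2]>50)
n,l,s,c=cv2.connectedComponentsWithStats(m.astype(np.uint8))
for i in range(1,n):
    if s[i,4]>15: print("red",c[i],s[i],px2w(C,c[i],.038).round(4))
E
```

```text
2.25 [0.5048389  0.08956414 0.25110988] [ 9.64761103e-01 -2.63127186e-01 -3.12144676e-04]
rail 0.88 [358. 172.] [0.5547 0.0247] [0.342 0.301] 88.2 [0.56936294 0.0600595 ]
fence_mid 0.8 [278. 246.] [0.4757 0.0011] [0.242 0.057] 74.7 [0.47919846 0.01336381]
fence_mid 0.59 [ 16. 122.] [0.2909 0.2122] [0.117 0.054] 61.3 [0.2796217  0.20971696]
pin_left_axis 0.62 [368. 133.] [0.5984 0.1095] [0.009 0.013] 49.4 [0.59846944 0.10945898]
red [371.15957447 132.80851064] [365 128  12  11  94] [[0.5994 0.1093 0.038 ]]
```

View pics/w1.png

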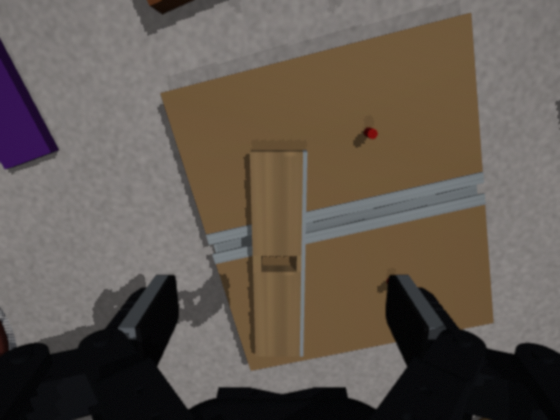

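```bash
python3 - <<'E'
from h import *
for n,im,cs in(("top",np.load("top0.npy"),((272,183),(322,184))),("scene",cv2.imread("pics/scene0.png")[...,::-1],((305,252),(240,268)))):
    C=cam(n); f=im.astype(float); red=f[...,0]/(f.sum(2)+1)
    for c in cs:
        y,x=np.mgrid[c[1]-5:c[1]+6,c[0]-5:c[0]+6]; w=np.clip(red[y,x]-.50,0,None)
        u=np.array([(w*x).sum(),(w*y).sum()])/w.sum(); print(n,u.round(2),w.sum().round(2),px2w(C,u,.040).round(4))
E
```

```text
top [272.26 182.26] 0.14 [[0.6    0.1081 0.04  ]]
top [321.52 183.52] 0.28 [[ 0.5927 -0.0627  0.04  ]]
scene [305.21 251.18] 0.73 [[0.6012 0.1066 0.04  ]]
scene [240.68 267.8 ] 0.83 [[ 0.5928 -0.0641  0.04  ]]
```

>>> play_rows(
  linear=[
    [-0.015, -0.044, 0],
    [-0.014, -0.0445, -0.02],
    [0, 0, -0.06],
    [0, 0, -0.06],
    [0, 0, -0.05],
    [0, 0, -0.02],
    [0, 0, 0],
    [0, 0, 0],
  ],
  turn=[0, 0, 0, 0, 0, 0, 0, 0],
)

```text
time: 3.45
tool_pos: [0.4771, 0.0011, 0.0425]
tool_rot: [0.001, 0.794, 0.608, 0.001]
contact_force: [1.3, 0.5, 0.2]
gripper_width: 1.001
grasp_force: 0.0
```

>>> play_rows(
  linear=[
    [0, 0, -0.01],
    [0, 0, 0],
    [0, 0, 0],
    [0, 0, 0],
    [0, 0, 0],
    [0, 0, 0],
  ],
  turn=[0, 0, 0, 0, 0, 0],
  hand=0.045,
)

```text
time: 4.2
tool_pos: [0.4764, 0.0007, 0.0316]
tool_rot: [0.0, 0.795, 0.607, 0.0]
contact_force: [-0.6, -0.7, 3.3]
gripper_width: 0.63
grasp_force: 65.3
```

>>> play_rows(
  linear=[
    [0.01, 0.005, 0],
    [0.016, 0.005, 0],
    [0.016, 0.005, 0],
    [0.016, 0.005, 0],
    [0.014, 0.004, 0],
    [0.008, 0, 0],
    [0.003, 0, 0],
    [0, 0, 0],
  ],
  turn=[2, 3, 3, 3, 2, 0, 0, 0],
)

```text
time: 5.2
tool_pos: [0.5591, 0.0248, 0.0316]
tool_rot: [-0.0, 0.721, 0.693, -0.0]
contact_force: [-1.9, 0.3, 5.3]
gripper_width: 0.633
grasp_force: 65.5
```

```bash
python3 - <<'E'
from h import *
s=state(); print(s["time"],s["tool_pos"],np.degrees(np.arctan2(*rot(s["tool_rot"])[[1,0],1])),s["contact_force"])
C=cam("wrist"); im=grab_frame("wrist"); save("w2.png",im)
E
```

```text
5.2 [0.55907082 0.02480554 0.03158382] -2.2367193215334056 [-1.9369421   0.26512612  5.34720656]
```

View pics/w2.png

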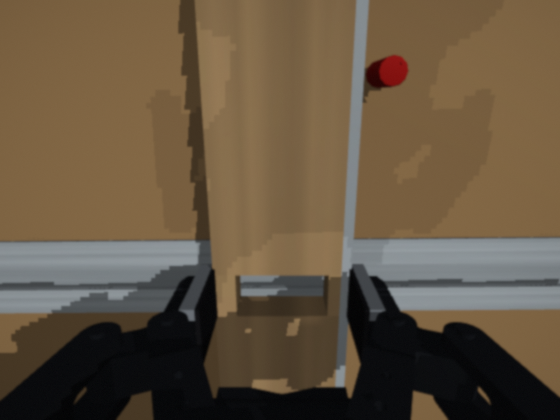

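The fence is squared up with its slot over the rail. The left pin at (385,72) is a few mm ahead of the aluminium edge. I'll creep forward.

>>> play_rows(
  linear=[
    [0.0015, 0, 0],
    [0.0015, 0, 0],
    [0.001, 0, 0],
    [0, 0, 0],
  ],
  turn=[0, 0, 0, 0],
)

```text
time: 5.75
tool_pos: [0.5617, 0.0248, 0.0316]
tool_rot: [-0.001, 0.721, 0.693, -0.001]
contact_force: [-7.3, 0.4, 10.4]
gripper_width: 0.637
grasp_force: 66.0
```

>>> play_rows(
  linear=[
    [0.001, 0, 0],
    [0, 0, 0],
    [0, 0, 0],
  ],
  turn=[0, 0, 0],
)

```text
time: 6.12
tool_pos: [0.5619, 0.0248, 0.0316]
tool_rot: [-0.002, 0.721, 0.693, -0.002]
contact_force: [-10.1, -0.0, 13.1]
gripper_width: 0.633
grasp_force: 66.3
```

```bash
python3 - <<'E'
from h import *
s=state(); print(s["time"],s["tool_pos"],np.degrees(np.arctan2(*rot(s["tool_rot"])[[1,0],1])),s["contact_force"],s["ft_torque"])
E
```

```text
6.125 [0.56187204 0.02477635 0.03164979] -2.265004739862758 [-10.06088267  -0.04269562  13.09505254] [ 0.02072769  1.52780151 -0.21369102]
```

Contact at about 10 N, with little moment, so both pins share the load. I'll release, lift and check.

>>> play_rows(
  linear=[
    [0, 0, 0],
    [0, 0, 0],
    [0, 0, 0],
    [0, 0, 0],
    [0, 0, 0.02],
    [0, 0, 0.06],
    [0, -0.02, 0.06],
    [0, -0.025, 0.06],
  ],
  turn=[0, 0, 0, 0, 0, 0, 0, 0],
  hand=0.0854,
)

```text
time: 7.12
tool_pos: [0.564, -0.0192, 0.2321]
tool_rot: [0.001, 0.72, 0.694, 0.001]
contact_force: [0.2, -1.3, -0.2]
gripper_width: 0.998
grasp_force: 0.0
```

>>> play_rows(
  linear=[
    [0, 0, 0.025],
    [0, 0, 0],
    [0, 0, 0],
  ],
  turn=[0, 0, 0],
)

```text
time: 7.5
tool_pos: [0.5632, -0.0187, 0.252]
tool_rot: [-0.001, 0.721, 0.693, -0.001]
contact_force: [-0.8, -0.5, -1.2]
gripper_width: 1.0
grasp_force: 0.0
```

```bash
python3 - <<'E'
from h import *
s=state(); print(s["time"],s["tool_pos"])
C=cam("wrist"); im=grab_frame("wrist"); np.save("w3.npy",im); save("w3.png",im)
for t,z in(("rail",.028),("fence_mid",.044),("pin_left_axis",.038)):
    for d in trace("wrist",t)[:2]:
        ys,xs=np.nonzero(d["region"]); P=px2w(C,np.c_[xs,ys],z)[:,:2].astype(np.float32)
        r=cv2.minAreaRect(P); print(t,round(d["p"],2),np.round(d["location"]),np.round(r[0],4),np.round(r[1],3),round(r[2],1))
hsv=cv2.cvtColor(im,cv2.COLOR_RGB2HSV)
m=((hsv[...,0]<6)|(hsv[...,0]>172))&(hsv[...,1]>140)&(hsv[...,2]>50)
n,l,s,c=cv2.connectedComponentsWithStats(m.astype(np.uint8))
for i in range(1,n):
    if s[i,4]>15: print("red",c[i],s[i],px2w(C,c[i],.042).round(4))
E
```

```text
7.5 [ 0.56323844 -0.01873519  0.25198292]
rail 0.95 [249. 136.] [ 0.5537 -0.0008] [0.287 0.301] 87.8
fence_mid 0.68 [317.  37.] [0.5981 0.109 ] [0.011 0.01 ] 89.1
fence_mid 0.63 [278. 115.] [0.5611 0.0218] [0.234 0.056] 87.4
red [316.90654206  35.00934579] [312  29  11  13 107] [[0.5987 0.1101 0.042 ]]
red [310.68888889 216.22222222] [307 210   9  13  90] [[ 0.5905 -0.0603  0.042 ]]
```

View pics/w3.png

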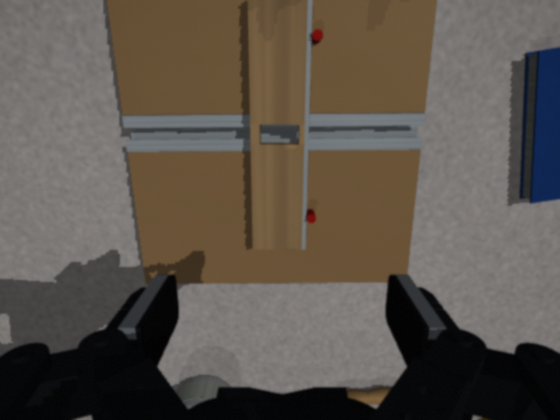

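Both pins, at (317,35) and (311,216), sit against the aluminium edge, and the fence slot is over the rail slot at about (280,134). Next is the bolt.

>>> play_rows(
  linear=[
    [-0.01, 0.035, 0],
    [-0.01, 0.035, 0],
    [-0.01, 0.035, 0],
    [-0.012, 0.035, 0],
    [-0.012, 0.035, 0],
    [-0.012, 0.035, 0],
    [-0.012, 0.035, 0],
    [-0.012, 0.035, 0],
  ],
  turn=[10.5, 10.5, 10.5, 10.5, 10.5, 10.5, 10.5, 10.5],
)

```text
time: 8.7
tool_pos: [0.473, 0.262, 0.252]
tool_rot: [-0.001, 0.069, 0.998, -0.0]
contact_force: [1.3, -0.1, 1.0]
gripper_width: 0.998
grasp_force: 0.0
```

>>> play_rows(
  linear=[
    [-0.012, 0.036, -0.015],
    [-0.012, 0.036, -0.015],
    [0, 0, 0],
    [0, 0, 0],
  ],
  turn=[10, 5, 0, 0],
)

```text
time: 9.2
tool_pos: [0.4498, 0.3327, 0.2226]
tool_rot: [-0.0, -0.059, 0.998, -0.0]
contact_force: [-0.0, -0.2, 0.9]
gripper_width: 1.0
grasp_force: 0.0
```

```bash
python3 - <<'E'
from h import *
s=state(); print(s["time"],s["tool_pos"],np.degrees(np.arctan2(*rot(s["tool_rot"])[[1,0],1])),s["joint_pos"][5])
C=cam("wrist"); im=grab_frame("wrist"); np.save("w4.npy",im)
for t,z in(("block",.036),("bolt_wing",.084),("collar",.04)):
    for d in trace("wrist",t)[:2]:
        ys,xs=np.nonzero(d["region"]); P=px2w(C,np.c_[xs,ys],z)[:,:2].astype(np.float32)
        r=cv2.minAreaRect(P); print(t,round(d["p"],2),np.round(d["location"]),np.round(r[0],4),np.round(r[1],3),round(r[2],1))
f=im.astype(int); hsv=cv2.cvtColor(im,cv2.COLOR_RGB2HSV)
m=((hsv[...,0]>8)&(hsv[...,0]<20)&(hsv[...,1]>200)&(hsv[...,2]>130)).astype(np.uint8)
m=cv2.morphologyEx(m,cv2.MORPH_OPEN,np.ones((3,3)))
n,l,st,c=cv2.connectedComponentsWithStats(m)
for i in range(1,n):
    if st[i,4]>40: print(c[i],st[i])
u=w2px(C,[.474,.333,.07])[0].astype(int); print(u)
x0=max(0,min(u[0]-120,320)); y0=max(0,min(u[1]-90,240)); save("w4c.png",cv2.resize(im[y0:y0+180,x0:x0+240],(800,600),interpolation=cv2.INTER_CUBIC)); print(x0,y0)
C3=None
E
```

```text
9.2 [0.44982663 0.33268067 0.22259144] 96.75371053026682 -1.1846076839983102
block 0.92 [285. 191.] [0.472  0.3339] [0.107 0.123] 6.0
bolt_wing 0.89 [276. 216.] [0.4698 0.3346] [0.049 0.028] 5.8
collar 0.62 [291. 199.] [0.472  0.3347] [0.025 0.032] 6.7
[280.01496259 224.65336658] [275 205  11  41 401]
[277 218]
157 128
```

View pics/w4c.png

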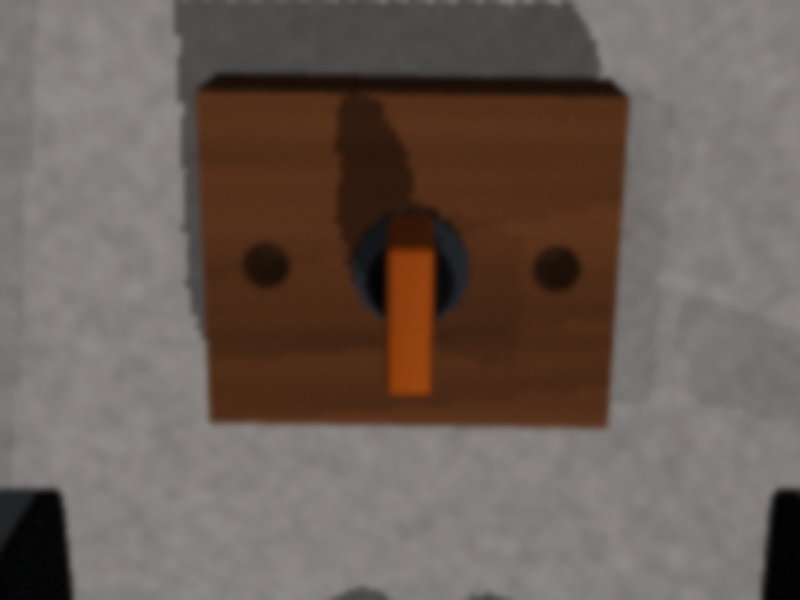

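```bash
python3 - <<'E'
from h import *
C=cam("wrist")
for u in((280.4,202.4),(280.0,246.8),(280.2,224.6)): print(px2w(C,u,.084).round(4))
print("collar",px2w(C,(280.3,208.4),.040).round(4))
# rail and slot from w3
s=state(); K=C[0]; M=np.array(camera_info("wrist")["mount"])
T=np.eye(4); T[:3,:3]=R.from_quat([-0.001,.721,.693,-.001],scalar_first=True).as_matrix(); T[:3,3]=[.5632,-.0187,.252]; W=T@M; C3=(K,W[:3,:3],W[:3,3])
im=np.load("w3.npy").astype(float).mean(2)
for c in(160,210,350,390):
    p=im[105:160,c-4:c+5].mean(1); print(c,p[5:50].round().astype(int).tolist())
for u in((127,133.5),(422,131.5)): print("rail",px2w(C3,u,.028).round(4))
print("slot",px2w(C3,[(260,134),(300,134),(280,124),(280,144)],.044).round(4))
E
```

```text
[[0.4562 0.3332 0.084 ]]
[[0.4955 0.3374 0.084 ]]
[[0.4755 0.3353 0.084 ]]
collar [[0.4752 0.3352 0.04  ]]
160 [81, 80, 79, 79, 81, 92, 107, 116, 118, 119, 119, 117, 115, 117, 119, 119, 111, 94, 74, 62, 64, 77, 95, 105, 108, 108, 106, 104, 102, 105, 113, 119, 120, 118, 116, 117, 119, 120, 118, 114, 107, 97, 87, 82, 81]
210 [81, 81, 80, 79, 88, 106, 116, 118, 119, 119, 117, 114, 115, 118, 120, 117, 107, 88, 71, 61, 62, 76, 95, 106, 109, 107, 105, 105, 106, 110, 115, 119, 118, 116, 115, 118, 120, 121, 118, 115, 107, 95, 85, 82, 82]
350 [83, 82, 83, 92, 110, 120, 123, 124, 126, 125, 122, 121, 122, 122, 119, 109, 89, 72, 64, 67, 82, 101, 110, 111, 111, 110, 109, 107, 111, 119, 123, 125, 123, 121, 121, 122, 122, 120, 117, 107, 93, 84, 82, 82, 82]
390 [82, 81, 81, 92, 109, 119, 122, 124, 124, 122, 120, 121, 122, 122, 116, 100, 75, 62, 60, 63, 78, 98, 108, 110, 109, 107, 106, 110, 117, 122, 124, 122, 119, 119, 121, 122, 120, 117, 113, 104, 91, 83, 82, 82, 82]
rail [[0.4103 0.029  0.028 ]]
rail [[0.7058 0.0191 0.028 ]]
slot [[0.5448 0.0247 0.044 ]
 [0.5832 0.0232 0.044 ]
 [0.5644 0.0333 0.044 ]
 [0.5636 0.0144 0.044 ]]
```

>>> play_rows(
  linear=[
    [0.0257, 0.0026, -0.01],
    [0, 0, -0.05],
    [0, 0, -0.05],
    [0, 0, -0.04],
    [0, 0, -0.02],
    [0, 0, -0.003],
    [0, 0, 0],
  ],
  turn=[-0.6, 0, 0, 0, 0, 0, 0],
  hand=0.05,
)

```text
time: 10.28
tool_pos: [0.477, 0.3361, 0.052]
tool_rot: [0.001, -0.054, 0.999, 0.001]
contact_force: [0.8, -1.0, 0.7]
gripper_width: 0.586
grasp_force: 0.0
```

>>> play_rows(
  linear=[
    [0, 0, 0],
    [0, 0, 0],
    [0, 0, 0],
    [0, 0, 0],
    [0, 0, 0],
  ],
  turn=[0, 0, 0, 0, 0],
  hand=0.0,
)

```text
time: 10.9
tool_pos: [0.4764, 0.336, 0.0509]
tool_rot: [0.001, -0.054, 0.999, 0.0]
contact_force: [2.3, 0.4, 3.0]
gripper_width: 0.135
grasp_force: 60.2
```

>>> play_rows(
  linear=[
    [0, 0, 0.03],
    [0, 0, 0.05],
    [0.006, -0.012, 0.03],
    [0.016, -0.06, 0],
    [0.016, -0.06, 0],
    [0.016, -0.06, 0],
    [0.016, -0.06, 0],
    [0.0166, -0.06, 0],
  ],
  turn=[0, 0, 0, -2, -2, -2, -2.1, 0],
)

```text
time: 11.9
tool_pos: [0.5615, 0.0218, 0.159]
tool_rot: [-0.001, 0.017, 1.0, 0.0]
contact_force: [-0.1, -0.6, -0.8]
gripper_width: 0.131
grasp_force: 59.7
```

>>> play_rows(
  linear=[
    [0, 0, 0],
    [0, 0, 0],
    [0, 0, 0],
  ],
  turn=[0, 0, 0],
)

```text
time: 12.28
tool_pos: [0.5616, 0.025, 0.1595]
tool_rot: [-0.001, 0.016, 1.0, 0.0]
contact_force: [0.7, 0.4, -1.0]
gripper_width: 0.128
grasp_force: 59.8
```

```bash
python3 - <<'E'
from h import *
s=state(); print(s["time"],s["tool_pos"],np.degrees(np.arctan2(*rot(s["tool_rot"])[[1,0],1])),s["contact_force"],s["gripper_width"])
C=cam("wrist"); im=grab_frame("wrist"); np.save("w5.npy",im); save("w5.png",im)
t=s["tool_pos"]
for dz in(.016,-.035): print(w2px(C,t+[0,0,dz]))
print("target slot",w2px(C,[[.564,.0239,.044],[.45,.0277,.028],[.66,.0206,.028]]))
for n in("bolt_head","bolt_wing","collar","fence_mid","rail"):
    for d in trace("wrist",n)[:2]: print(n,d["p"],d["location"],d["region"].sum())
E
```

```text
12.275 [0.56157594 0.02500334 0.15951345] 88.1765985905192 [ 0.68181282  0.36195844 -1.01979549] 0.12844678939231838
[[278.67795123 300.09454535]]
[[279.41720959 248.44593227]]
target slot [[278.6845015  208.0473087 ]
 [278.53292743  45.43715378]
 [278.93324917 307.32492345]]
bolt_head 0.74 [282.3, 275.3] 5230
bolt_wing 0.9 [279.5, 277.0] 5394
bolt_wing 0.3 [278.3, 118.2] 112901
collar 0.63 [267.9, 246.5] 1027
fence_mid 0.7 [267.5, 202.4] 22487
fence_mid 0.42 [168.5, 250.0] 175
rail 0.91 [279.3, 117.8] 113015
```

View pics/w5.png

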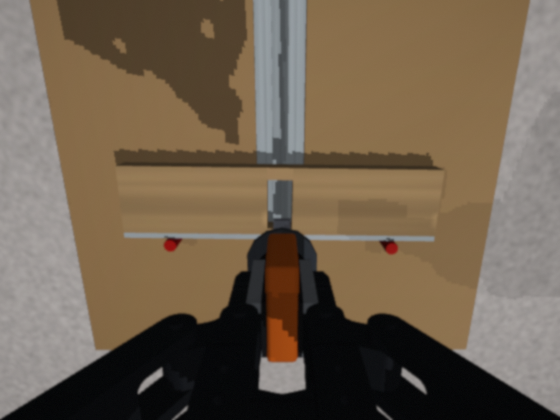

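```bash
cat > m.py <<'E'
from h import *
def edges(row,lo,hi,k):  # k strongest gradient columns
    p=cv2.GaussianBlur(row.astype(np.float32)[None],(0,0),1.2)[0]; g=np.gradient(p); a=np.abs(g)
    c=[i for i in range(lo,hi) if a[i]>=a[i-1] and a[i]>a[i+1]]; c=sorted(c,key=lambda i:-a[i])[:k]
    return sorted((i,round(float(g[i]),1)) for i in c)
E
python3 - <<'E'
from m import *
C=cam("wrist"); im=np.load("w5.npy").astype(float)
for r in(20,60,100,140): print("rail",r,edges(im[r-4:r+5].mean((0,2)),230,330,5))
print("slot",edges(im[188:200].mean((0,2)),255,305,6))
for r in(250,290,330,350): print("wing",r,edges((im[r-3:r+4,:,0]-im[r-3:r+4,:,2]).mean(0),255,310,2))
print("slot col rows",edges(im[150:260,276:286].mean((1,2)),5,105,8))
E
```

```text
rail 20 [(246, 10.2), (254, 9.7), (280, -14.2), (288, 14.2), (305, -11.3)]
rail 60 [(237, 8.5), (255, 9.9), (278, -16.2), (288, 15.0), (304, -11.8)]
rail 100 [(241, 7.7), (256, 9.6), (279, -14.8), (288, 14.7), (303, -11.8)]
rail 140 [(239, 9.9), (256, 9.7), (272, -15.3), (287, 16.1), (303, -11.7)]
slot [(255, -0.1), (268, 6.8), (274, -12.1), (281, 0.6), (287, 2.8), (293, 8.7)]
wing 250 [(266, 13.8), (297, -15.8)]
wing 290 [(265, 16.1), (299, -19.0)]
wing 330 [(267, 25.1), (297, -18.3)]
wing 350 [(267, 24.6), (297, -32.1)]
slot col rows [(13, -7.8), (17, 17.2), (30, -10.4), (64, 7.1), (68, -12.8), (72, 1.7), (77, -8.9), (82, 1.8)]
```

>>> play_rows(
  linear=[
    [0.0018, -0.0013, -0.02],
    [0, 0, -0.03],
    [0, 0, -0.015],
    [0, 0, -0.0045],
    [0, 0, 0],
    [0, 0, 0],
  ],
  turn=[0, 0, 0, 0, 0, 0],
)

```text
time: 13.32
tool_pos: [0.565, 0.0222, 0.0919]
tool_rot: [0.001, 0.017, 1.0, -0.0]
contact_force: [-0.2, -0.8, -0.3]
gripper_width: 0.131
grasp_force: 59.7
```

```bash
python3 - <<'E'
from m import *
s=state(); t=s["tool_pos"]; print(s["time"],t,np.degrees(np.arctan2(*rot(s["tool_rot"])[[1,0],1])),s["contact_force"])
C=cam("wrist"); im=grab_frame("wrist"); save("w6.png",im); im=im.astype(float)
for r in(20,60,100,130): 
    e=edges(im[r-4:r+5].mean((0,2)),225,340,6); print("rail",r,e)
for r in(250,290,330,350): print("wing",r,edges((im[r-3:r+4,:,0]-im[r-3:r+4,:,2]).mean(0),255,310,2))
xs=np.array([.48,.50,.5265]); print(w2px(C,np.c_[xs,.0236+.0011-.0335*(xs-.563),xs*0+.028]).round(1), w2px(C,t+[0,.0011,.033]))
E
```

```text
13.325 [0.56498908 0.022158   0.09188256] 88.06422644264451 [-0.17950388 -0.75170377 -0.25830904]
rail 20 [(249, 10.0), (265, 2.3), (272, -4.0), (285, -14.0), (295, 14.2), (318, -12.9)]
rail 60 [(250, 6.2), (275, 14.9), (282, -17.6), (287, 3.5), (295, 14.5), (317, -12.7)]
rail 100 [(236, 3.5), (251, 6.4), (273, 11.6), (283, -16.7), (295, 16.1), (316, -13.2)]
rail 130 [(252, 6.4), (268, 5.2), (272, 8.0), (284, -16.1), (294, 15.6), (315, -13.6)]
wing 250 [(266, 14.9), (297, -17.0)]
wing 290 [(265, 18.3), (299, -20.1)]
wing 330 [(267, 27.1), (297, -19.9)]
wing 350 [(267, 26.4), (297, -34.6)]
[[283.9  81.6]
 [283.8 119.7]
 [283.8 166.7]] [[281.3540497  326.26819669]]
```

View pics/w6.png

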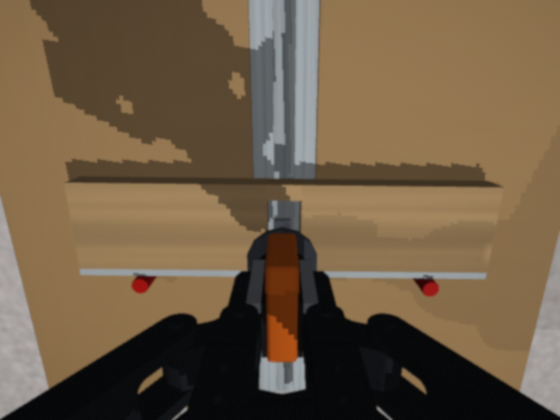

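>>> play_rows(
  linear=[
    [-0.001, 0.0013, 0],
    [0, 0, 0],
    [0, 0, 0],
  ],
  turn=[0, 0, 0],
)

```text
time: 13.75
tool_pos: [0.5631, 0.0236, 0.0908]
tool_rot: [0.0, 0.017, 1.0, -0.0]
contact_force: [0.2, -0.7, -1.8]
gripper_width: 0.132
grasp_force: 59.7
```

```bash
python3 - <<'E'
from m import *
s=state(); t=s["tool_pos"]; print(s["time"],t)
C=cam("wrist"); im=grab_frame("wrist"); im=im.astype(float)
for r in(60,80,100,130): 
    e=edges(im[r-4:r+5].mean((0,2)),225,340,6); c=(e[0][0]+e[-1][0])/2; print("rail",r,e[0],e[-1],c,px2w(C,(c,r),.028).round(4))
print("bolt",px2w(C,(282,330),t[2]+.033).round(4)); print(state()["tool_pos"])
E
```

```text
13.75 [0.56309564 0.02358225 0.09077778]
rail 60 (248, 6.4) (314, -13.3) 281.0 [[0.4672 0.0277 0.028 ]]
rail 80 (232, 7.1) (314, -13.2) 273.0 [[0.477  0.0231 0.028 ]]
rail 100 (245, -4.5) (313, -13.1) 279.0 [[0.4874 0.0259 0.028 ]]
rail 130 (250, 6.4) (313, -13.4) 281.5 [[0.5035 0.0267 0.028 ]]
bolt [[0.5647 0.0249 0.1238]]
[0.56309106 0.02358321 0.09074996]
```

>>> play_rows(
  linear=[
    [0, 0, -0.01],
    [0, 0, -0.008],
    [0, 0, 0],
    [0, 0, 0],
  ],
  turn=[0, 0, 0, 0],
)

```text
time: 14.3
tool_pos: [0.563, 0.0235, 0.0725]
tool_rot: [-0.0, 0.017, 1.0, 0.0]
contact_force: [0.5, 0.5, -0.8]
gripper_width: 0.13
grasp_force: 59.8
```

>>> play_rows(
  linear=[
    [0, 0, -0.004],
    [0, 0, -0.004],
    [0, 0, -0.003],
    [0, 0, 0],
  ],
  turn=[0, 0, 0, 0],
)

```text
time: 14.8
tool_pos: [0.5628, 0.0236, 0.0612]
tool_rot: [-0.0, 0.017, 1.0, 0.0]
contact_force: [-0.1, -0.7, -0.0]
gripper_width: 0.131
grasp_force: 59.8
```

>>> play_rows(
  linear=[
    [0, 0, -0.003],
    [0, 0, -0.0025],
    [0, 0, -0.0015],
    [0, 0, 0],
    [0, 0, 0],
  ],
  turn=[0, 0, 0, 0, 0],
)

```text
time: 15.42
tool_pos: [0.5635, 0.0235, 0.0556]
tool_rot: [0.0, 0.017, 1.0, -0.0]
contact_force: [-2.1, 1.1, 5.7]
gripper_width: 0.135
grasp_force: 60.8
```

>>> play_rows(
  linear=[
    [0, 0, -0.0015],
    [0, 0, 0],
    [0, 0, 0],
  ],
  turn=[0, 0, 0],
)

```text
time: 15.8
tool_pos: [0.5635, 0.0235, 0.0543]
tool_rot: [0.0, 0.017, 1.0, -0.0]
contact_force: [-2.7, -0.1, 6.3]
gripper_width: 0.132
grasp_force: 60.9
```

>>> play_rows(
  linear=[
    [0, 0, -0.0004],
    [0, 0, 0],
    [0, 0, 0],
    [0, 0, 0],
    [0, 0, 0],
    [0, 0, 0],
    [0, 0, 0],
    [0, 0, 0],
  ],
  turn=[-6, -6, -6, -6, -6, -6, -6, -6],
)

```text
time: 16.8
tool_pos: [0.5648, 0.0233, 0.0546]
tool_rot: [0.002, 0.424, 0.906, 0.001]
contact_force: [-0.1, -0.4, 6.6]
gripper_width: 0.125
grasp_force: 60.9
```

>>> play_rows(
  linear=[
    [0, 0, 0],
    [0, 0, 0],
    [0, 0, 0],
    [0, 0, 0],
    [0, 0, 0],
    [0, 0, 0],
    [0, 0, 0],
    [0, 0, 0],
  ],
  turn=[-7, -7, -7, -7, -7, -7, 0, 0],
)

```text
time: 17.8
tool_pos: [0.5648, 0.0234, 0.0545]
tool_rot: [0.001, 0.719, 0.695, 0.001]
contact_force: [0.1, 0.5, 6.3]
gripper_width: 0.13
grasp_force: 60.9
```

```bash
python3 - <<'E'
from m import *
s=state(); print(s["time"],s["tool_pos"],np.degrees(np.arctan2(*rot(s["tool_rot"])[[1,0],1])),s["contact_force"],s["ft_torque"])
E
```

```text
17.8 [0.56475003 0.02337097 0.05453606] -1.9414163996321512 [0.10031719 0.46460751 6.32731325] [-0.04532911  0.06408574 -0.00413883]
```

>>> play_rows(
  linear=[
    [0, 0, 0.001],
    [0, 0, 0.001],
    [0, 0, 0],
    [0, 0, 0],
  ],
  turn=[0, 0, 0, 0],
)

```text
time: 18.3
tool_pos: [0.5648, 0.0233, 0.0563]
tool_rot: [0.002, 0.719, 0.695, 0.001]
contact_force: [0.7, 0.1, 5.4]
gripper_width: 0.131
grasp_force: 60.8
```

>>> play_rows(
  linear=[
    [0, 0, 0],
    [0, 0, 0],
    [0, 0, 0],
    [0, 0, 0],
    [0, 0, 0.03],
    [0, 0, 0.06],
    [0, -0.02, 0.06],
    [0, -0.025, 0.05],
  ],
  turn=[0, 0, 0, 0, 0, 0, 0, 0],
  hand=0.06,
)

```text
time: 19.3
tool_pos: [0.5632, -0.0213, 0.2567]
tool_rot: [0.001, 0.719, 0.695, 0.001]
contact_force: [0.3, 0.1, 0.0]
gripper_width: 0.702
grasp_force: 0.0
```

>>> play_rows(
  linear=[
    [0, 0, 0],
    [0, 0, 0],
    [0, 0, 0],
  ],
  turn=[0, 0, 0],
)

```text
time: 19.68
tool_pos: [0.562, -0.0206, 0.2515]
tool_rot: [-0.002, 0.719, 0.695, -0.001]
contact_force: [-0.2, -0.2, -0.4]
gripper_width: 0.7
grasp_force: 0.0
```

```bash
python3 - <<'E'
from m import *
s=state(); print(s["time"],s["tool_pos"],s["gripper_width"],s["contact_force"])
C=cam("wrist"); im=grab_frame("wrist"); save("w7.png",im)
for t,z in(("fence_mid",.044),("bolt_wing",.09)):
    for d in trace("wrist",t)[:2]:
        ys,xs=np.nonzero(d["region"]); P=px2w(C,np.c_[xs,ys],z)[:,:2].astype(np.float32)
        r=cv2.minAreaRect(P); print(t,round(d["p"],2),np.round(d["location"]),np.round(r[0],4),np.round(r[1],3),round(r[2],1))
hsv=cv2.cvtColor(im,cv2.COLOR_RGB2HSV)
m=((hsv[...,0]<5)|(hsv[...,0]>172))&(hsv[...,1]>140)&(hsv[...,2]>50)
n,l,s,c=cv2.connectedComponentsWithStats(m.astype(np.uint8))
for i in range(1,n):
    if s[i,4]>15: print("red",c[i],s[i,4],px2w(C,c[i],.042).round(4))
E
```

```text
19.675 [ 0.56199139 -0.02063606  0.25149792] 0.7002312808340682 [-0.20591047 -0.23165324 -0.35124452]
fence_mid 0.76 [280. 106.] [0.561  0.0208] [0.232 0.056] 87.4
bolt_wing 0.81 [282. 134.] [0.5652 0.0276] [0.029 0.04 ] 24.4
bolt_wing 0.66 [274. 126.] [0.5642 0.0298] [0.024 0.028] 85.0
red [319.51456311  32.67961165] 103 [[0.5985 0.1102 0.042 ]]
red [311.97590361 214.78313253] 83 [[ 0.5903 -0.0603  0.042 ]]
```

View pics/w7.png

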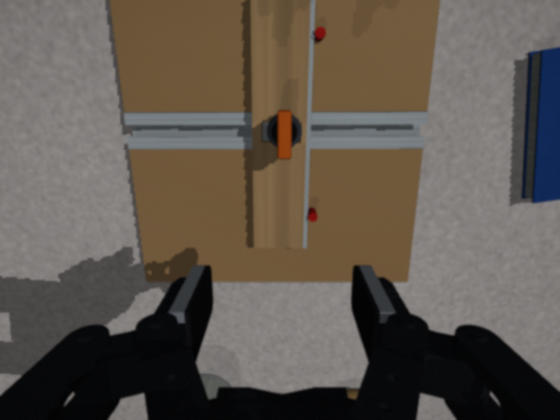

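The wing stands upright and crosswise to the rail at (284,135). The aluminium edge is still against both pins, at (319,33) and (312,215).

```bash
python3 -c "
from plant import *
print(job_done())"
```

```text
the job is handed in; nothing more can be done
None
```

The fence's aluminium edge touches both red pins, the T-bolt is in the rail and turned crosswise, and everything is released; I handed the job in at about 20 s, but no verdict was shown.

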